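Scan and post the yellow egg-batch plate

TASK

Slide the yellow batch plate by its top edge up out of the leaning slotted rack, and hold it upright in front of the bench scanner with its barcode label squarely facing the scanner's window, about 100 mm from it, steady for at least a second and a half. Then set the plate gently (not dropped or pressed hard) on the ledge of the wooden easel, whose height you must find by feel or by eye, centred, leaning back on the two uprights with its label facing away from the robot, and let go. Leave the other plates and everything else on the counter where they are.

Things in the scene. Friction and masses are not known exactly. Their poses are not given: they have to be found in the camera images.
- yellow_plate: Yellow plastic plate, 0.1 to 0.21 kg: sheet 5 mm thick (own x), 120 wide (y), 150 tall (z); a 10 mm thick rim runs along its top edge, 136 to 150 mm up (grip it there at mid-width). Origin: centre of the bottom edge; z up the sheet, x out of the face with the white barcode label. In the rack it leans 0.35 rad back from vertical, top towards the robot, label away from it.
- label (a point): Centre of the white barcode label (74 x 44 mm) on the yellow plate's face: 75 mm above the bottom edge, at mid-width. Axes as the plate's.
- blue_plate: Blue plate of the same make as the yellow one, in another slot: bystander, leave it there.
- red_plate: Red plate of the same make, in another slot: bystander, leave it there.
- rack: Fixed white and steel rack, 234 x 148 x 127 high. Origin: underside, below the middle slot's foot. Three slots 72 mm apart along own x, order of plates varies; all lean 0.35 rad, tops to own -x, floor 30 mm above the table. Ribs 12 mm wide guide a plate's side edges for its lowest 90 mm (slot 9 mm wide, 2 mm play each side edge); it is free after sliding 90 mm up its own plane.
- easel: Fixed wooden easel, base 150 x 150 x 12 mm. Origin: underside of the base, below the foot of the uprights' front faces; own x points to its front. Two uprights, 14 mm wide, 150 long, at own y = +-45 mm, lean 0.35 rad back (tops to own -x); between them is room for a finger. A ledge lined with soft green foam is clamped across them, square to them (see easel_foot).
- easel_foot (a point): Where the uprights' front faces meet the base's top, at mid-width (12 mm above the easel's origin); axes as the easel's. The ledge's resting surface is anywhere from 20 to 80 mm from here up along the uprights: this differs from run to run and is not reported, feel for it. The ledge is 110 mm wide and sticks out 24 mm clear of the uprights, then a lip 10 mm high.
- easel_front (a point): A point in the air 120 mm in front of the easel's origin (own x) and 100 mm up: the side that the label must face.
- scanner: Fixed bench scanner, 171 mm tall: round black foot 90 mm across, a post, a grey head 60 x 75 x 62 mm with a dark window. Origin: centre of the foot's underside. The window looks level along own -x (towards the robot at yaw 0).
- window (a point): Centre of the scanner's window, 32 mm to own -x of the scanner's axis and 140 mm above the table. Axes as the scanner's: it looks along own -x.
- carton: Closed grey egg carton, 112 x 162 x 69 mm, bystander. Origin: centre of its underside.
- honey_jar: Amber honey jar, 68 mm across, 95 tall, bystander. Origin: centre of its underside.
- mug: Blue mug, 80 mm across, 90 tall, bystander. Origin: centre of its underside.
- tape_roll: Roll of clear tape lying flat, 76 mm across, 25 high, bystander. Origin: centre of its underside.
Not all that is in view belongs to the job. Of the things shaped like the yellow_plate, the yellow one is meant.

How it is judged:
On the way, in this order (a step that is already met when the one before it is completed fails the run):
1. the yellow plate is held clear above its slot (z of yellow_plate in the frame of rack above 0.13 m and contact force between the fingers and yellow_plate above 0.5 N), for 0.1 s.
2. the label is held steady for 1 s in front of the scanner's window: 60 to 150 mm from it, within 25 mm sideways and in height, square to it within 0.26 rad (x of label in the frame of window between -0.15 and -0.06 m and y of label in the frame of window between -0.025 and 0.025 m and z of label in the frame of window between -0.025 and 0.025 m and angle between the x axis of yellow_plate and the x axis of window, either way round below 0.26 rad and x of window in the frame of yellow_plate above 0.05 m and linear speed of yellow_plate below 0.03 m/s and contact force between the fingers and yellow_plate above 0.5 N), for 1 s.
At the end, for the whole second after the job is handed in: The yellow plate rests on the easel's ledge, released and still: centred within 20 mm, square to the easel within 0.15 rad, leaning back 0.2 to 0.55 rad from vertical, label facing the easel's front (contact force between yellow_plate and easel above 0.3 N and y of yellow_plate in the frame of easel between -0.02 and 0.02 m and x of yellow_plate in the frame of easel between -0.04 and 0.03 m and z of yellow_plate in the frame of easel between 0.025 and 0.105 m and angle between yellow_plate's own z axis and vertical between 0.2 and 0.55 rad and angle between the y axis of yellow_plate and the y axis of easel, either way round below 0.15 rad and x of easel_front in the frame of yellow_plate above 0.03 m and linear speed of yellow_plate below 0.01 m/s and angular speed of yellow_plate below 0.05 rad/s); the robot touches nothing.
It fails at once if the plate is banged or pressed on the easel with over 30 N (contact force between yellow_plate and easel above 30 N).
It fails at once if the plate is dropped: moving faster than 0.2 m/s while no finger holds it (linear speed of yellow_plate above 0.2 m/s and contact force between the fingers and yellow_plate below 0.05 N).
It fails at once if another plate is moved by over 15 mm, or another loose thing by over 25 mm (distance of any of blue_plate, red_plate from where it was at the start of the episode above 0.015 m or distance of any of carton, honey_jar, mug, tape_roll from where it was at the start of the episode above 0.025 m).
It also fails if it takes over 61 s, if anything falls off the work surface, if the arm or the gripper's body presses on something with over 40 N, if the wrist force passes 120 N, or if a joint passes its speed limit or range.

ROBOT

A 6-joint arm with a two-finger parallel gripper is mounted at the origin on the work surface. World frame = base frame: x ahead of the robot, y to its left, z up, the work surface at z = 0. Lengths are in m, angles in rad, forces in N, time in s.
With the tool pointing down it reaches from about 0.35 to 0.975 m from the base axis. Payload 4.9 kg.
Tool frame: the origin (TCP) lies at the very end of the fingers, on their centre line; the grasp point (between the pads) lies 19 mm behind it; z points along the fingers, y is the line along which they close (so a half turn about z gives the same grasp; the last joint's range is limited). The gripper opens to 85 mm and grips with 20 to 120 N. Pads are 22 mm wide; open, the fingers measure 114 mm over their backs; the gripper's body (76 mm by 85 mm) begins 54 mm behind the grasp point. The pads swing forward as they close: fully open they stand 13 mm farther back than shut.
Start: joints at [1.223, 0.053, 1.613, -0, 1.476, -0.119], TCP at [0.142, 0.609, 0.21] pointing down, gripper open.
Joint ranges: [-3.01, 3.01], [-1.01, 2.22], [0.06, 2.58], [-1.02, 4.17], [0.09, 2.62], [-3.14, 3.14]. Speed limits (rad/s): [2.57, 2.57, 3.14, 3.14, 3.14, 3.14].

INTERFACE

Orientations are given as a rotation vector (axis times angle).
In Python, from station import ctrl gives the robot as it stands.
- The arm moves only by the tool jog_arm, never from a script. Its argument "plan" is a list of rows, each a list of 7 numbers: the shift along the tool's x, y, z in units of 0.02 m (1.0 is 0.02 m), then the turn, a rotation vector about the tool's x, y, z in units of 45 degrees (1.0 is 45 degrees), then the opening, from -1 (shut) to 1 (fully open). A call has 1 to 8 rows; each row shifts and turns the commanded pose from where the row before left it, along the tool's axes as they then stand; what a row does not reach is not made up. A row lasts 1/10 s, in which the tool goes at most 50 mm and 8.59 degrees, less where a joint would pass 70% of its speed; a pose out of reach is approached as far as the arm can. A call with a number of a shift or a turn outside -1 to 1 is refused whole. A call with a gripper value outside its range is refused whole. The fingers move at their own pace and stop on an object; "grip_force" is the grip in N (left out, the last holds). Time passes only in rows, so rows that do not move let the fingers close. It gives the time, the measured TCP pose, the force, the opening and the grip force at its end, in the units of the state.
- ctrl.get_obs(): the state, without advancing time (a new reading comes with each control period).
- ctrl.get_image(name): name is "scene" or "top"; returns (picture, depth): 420x560x3 uint8, red, green, blue; 420x560 float32, m along the optical axis (not along the pixel's ray), 0 where there is no reading.
- ctrl.camera_info(name): a dict with "camera_matrix" (3x3 intrinsics, pixels), "rvec" (rotation vector, rad) and "tvec" (3), from world to camera coordinates, as OpenCV has them. Camera axes: x right, y down, z forward; pixel columns grow to the right and rows downward; lengths in m; the calibration is good to about 2 mm. A picture is of the moment at which its call begins. camera_info takes no time and is no camera call.
- ctrl.finish_job(): hands the job in; it is judged then, once.
The state is a dict: "t": time; "q": joint angles; "dq": joint speeds; "effort": joint torques, N m; "tool_pos": TCP position; "tool_rot": TCP orientation; "contact_force": force on the tool from outside, world axes, zero at the start; "wrist_torque": the same for the moment, N m; "opening": finger opening in m; "grip_force": force on a finger pad.
Only numpy, scipy, OpenCV 4.12 (cv2) and the standard library are available. Lean on these libraries where they do the work, as an engineer would, in place of code of your own. Each camera call takes 0.05 s, during which the arm holds its last target. There are 200 camera calls.

## Working session

There is one attempt and no reset: what is moved stays moved. The work goes in short steps, Python scripts to look and compute and a tool call to move; the robot and the scene stay as the last step left them, time stands still between calls to the robot, and variables do not carry over. Pictures are saved under pics/ and viewed, at most 10 in all, crops included, and the job is handed in when it is done.

Besides the shell and the picture viewer there is one more tool, called after ">>>" by a JSON object that holds its "fn" and its "kwargs", one argument or row to a line. jog_arm: Moves the arm, as the interface text tells. Shifts and turns lie within -1 to 1; 1 stands for 0.02 m of shift or 45 degrees of turn. Its arguments: {"type":"object","properties":{"plan":{"type":"array"},"grip_force":{"type":"number"}},"required":["plan"]}

```bash
mkdir -p pics; cat > h.py <<'E'
import numpy as np, cv2
from scipy.spatial.transform import Rotation as R
from station import ctrl
def cam(n):
    c=ctrl.camera_info(n);K=np.array(c['camera_matrix']);Rm=R.from_rotvec(np.array(c['rvec']).ravel()).as_matrix();return K,Rm,np.array(c['tvec']).ravel()
def grab(n,tag):
    im,d=ctrl.get_image(n);cv2.imwrite(f'pics/{tag}.png',im[:,:,::-1]);np.save(f'pics/{tag}.npy',d);np.save(f'pics/{tag}_im.npy',im);return im,d
def cloud(n,d):
    K,Rm,t=cam(n);v,u=np.mgrid[:d.shape[0],:d.shape[1]]
    p=np.stack([(u-K[0,2])/K[0,0]*d,(v-K[1,2])/K[1,1]*d,d],-1)
    return (p-t)@Rm
E
python3 - <<'E'
from h import *
for n in('scene','top'):
    im,d=grab(n,n); K,Rm,t=cam(n); print(n,K[0,0],-Rm.T@t,Rm[2])
a=cv2.imread('pics/scene.png');b=cv2.imread('pics/top.png')
print(ctrl.get_obs())
E
```

```text
scene 379.67202604243863 [0.87647192 0.51082886 0.84326951] [-0.31543318 -0.56145435 -0.76503001]
top 414.8479677732506 [ 0.30502129 -0.01964131  1.30516704] [ 2.27365952e-01 -6.62347389e-05 -9.73809386e-01]
{'t': 0.1, 'q': array([ 1.22301408e+00,  5.33134687e-02,  1.61417379e+00,  1.06614995e-05,
        1.47596536e+00, -1.18970651e-01]), 'dq': array([-0.00036084, -0.00090313, -0.00302222, -0.0009048 , -0.00270695,
        0.00036582]), 'effort': array([ 1.12782753e-03, -3.94909823e+01, -3.71360672e+01, -2.48477113e-05,
        3.85707506e-03, -6.87519076e-06]), 'tool_pos': array([0.14153508, 0.60814666, 0.20866173]), 'tool_rot': array([-3.58584044e-01, -3.12061636e+00,  2.83817899e-03]), 'contact_force': array([-0.5368853 ,  0.18560012, -0.15190078]), 'wrist_torque': array([-0.01499941,  0.02385768,  0.02674235]), 'grip_force': 0.0, 'opening': 0.085131878709351}
```

View pics/scene.png

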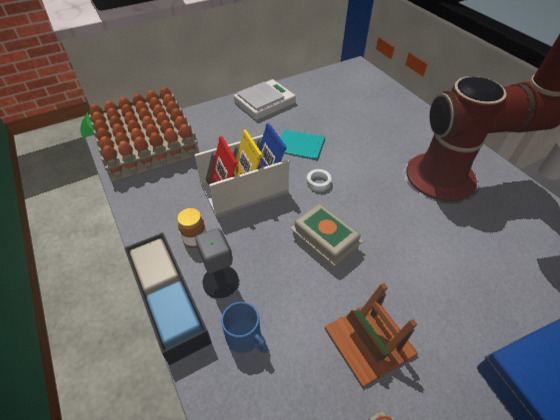

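View pics/top.png

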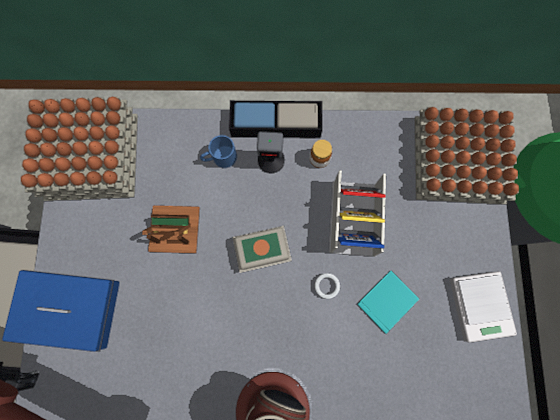

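The scene picture shows the yellow plate in the middle slot at (250,152), between red (226,162) and blue (272,148). From the top it is at (362,215). The scanner head is at (270,143) and the easel at (172,229), with its green ledge facing up (+x). Other yellow things: the honey lid at (321,148) top and the blue/red plates of the same shape. I choose the one in the middle slot and check it in a close crop.

```bash
python3 - <<'E'
from h import *
b=cv2.imread('pics/top.png');a=cv2.imread('pics/scene.png')
f=lambda im,x,y,w,h,s:cv2.resize(im[y:y+h,x:x+w],None,fx=s,fy=s,interpolation=cv2.INTER_CUBIC)
t=np.hstack([f(b,325,165,70,100,4),f(b,140,195,70,100,4),f(b,245,120,50,100,4)[:400]])[:,:760]
s=np.hstack([f(a,190,120,105,90,4)[:,:],f(a,320,275,105,90,4)[:,:]])[:, :]
s=cv2.resize(s,(760,int(s.shape[0]*760/s.shape[1])))
o=cv2.resize(np.vstack([t,s]),None,fx=.82,fy=.82);print(o.shape)
cv2.imwrite('pics/c1.png',o)
# points
P=cloud('top',np.load('pics/top.npy'));im=np.load('pics/top_im.npy').astype(int)
S=cloud('scene',np.load('pics/scene.npy'));ims=np.load('pics/scene_im.npy').astype(int)
def yl(im):return (im[...,0]>150)&(im[...,1]>130)&(im[...,2]<90)
for nm,Q,i in(('top',P,im),('scene',S,ims)):
    m=yl(i)&(Q[...,1]<-.15)&(Q[...,2]>.1)
    q=Q[m];print(nm,len(q));k=q[q[:,2]>q[:,2].max()-.02];print(k.min(0),k.max(0),np.median(k,0))
    for mm in ('g',):
        g=(i[...,1]>i[...,0]+15)&(i[...,1]>i[...,2]+8)&(Q[...,1]>.15)&(Q[...,1]<.4)&(Q[...,2]>.02)&(Q[...,2]<.2)
        if g.sum():print('green',g.sum(),Q[g].min(0),Q[g].max(0),np.median(Q[g],0))
    lo,hi=np.array([[.3,-.4,.1],[.8,-.15,.2]])
# scanner head, easel
for nm,Q in(('top',P),('scene',S)):
    m=(abs(Q[...,0]-.68)<.12)&(abs(Q[...,1]-.0)<.09)&(Q[...,2]>.155)&(Q[...,2]<.19)
    q=Q[m];print(nm,'head',len(q),q.min(0),q.max(0));
    r=cv2.minAreaRect(q[:,:2].astype(np.float32));print(r)
    m=(abs(Q[...,0]-.46)<.15)&(abs(Q[...,1]-.28)<.12)&(Q[...,2]>.005)&(Q[...,2]<.02)
    q=Q[m];r=cv2.minAreaRect(q[:,:2].astype(np.float32));print(nm,'base',len(q),r,q[:,2].mean())
    m=(abs(Q[...,0]-.46)<.15)&(abs(Q[...,1]-.28)<.12)&(Q[...,2]>.025)&(Q[...,2]<.2)
    q=Q[m];print('up',q.max(0),q.min(0))
    m=(abs(Q[...,0]-.46)<.25)&(abs(Q[...,1]+.23)<.15)&(Q[...,2]>.118)&(Q[...,2]<.132)
    q=Q[m];print('rack',cv2.minAreaRect(q[:,:2].astype(np.float32)),len(q))
E
```

```text
(594, 623, 3)
top 125
[ 0.52620716 -0.3040514   0.15960455] [ 0.54466606 -0.19002691  0.17657553] [ 0.53478349 -0.24321046  0.17078222]
green 253 [0.53324685 0.26271355 0.05868279] [0.55462217 0.37249148 0.08240423] [0.54489762 0.31735344 0.06715726]
scene 414
[ 0.5256104  -0.3076776   0.15626698] [ 0.54734022 -0.19011142  0.17621567] [ 0.53701905 -0.24508646  0.17082196]
green 238 [0.53400754 0.2652716  0.06255748] [0.55235368 0.37318369 0.08270525] [0.54048638 0.32409135 0.0668932 ]
top head 522 [ 0.73113842 -0.02383286  0.15510773] [0.79526069 0.05234888 0.17811486]
((0.7629592418670654, 0.014615988358855247), (0.07490833103656769, 0.06288279592990875), 86.84185028076172)
top base 1635 ((0.4609372615814209, 0.2796812653541565), (0.2983148694038391, 0.23810091614723206), 0.5445482730865479) 0.011385232504782974
up [0.56823653 0.37249148 0.15517632] [0.48204016 0.26235218 0.02553993]
rack ((0.5713068842887878, -0.25200939178466797), (0.14055420458316803, 0.23419775068759918), 85.83270263671875) 589
scene head 848 [ 0.7302429  -0.02290222  0.15524505] [0.79564482 0.05445058 0.17556825]
((0.7631039023399353, 0.01531125232577324), (0.0762840136885643, 0.062211476266384125), 85.88602447509766)
scene base 2828 ((0.459936261177063, 0.2843738794326782), (0.22130919992923737, 0.2948761284351349), 88.8623046875) 0.012443381032599943
up [0.56708347 0.37318369 0.15534044] [0.48092838 0.26275259 0.02579843]
rack ((0.5706174373626709, -0.2519887089729309), (0.14512020349502563, 0.2308783084154129), 86.10675811767578) 910
```

View pics/c1.png

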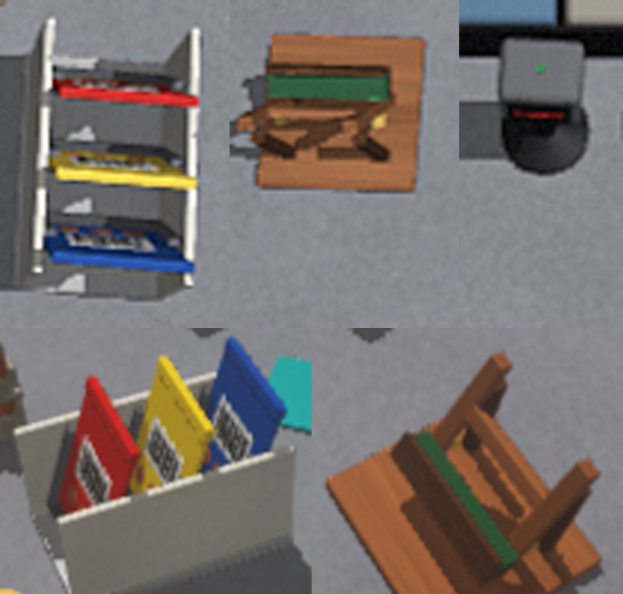

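The crop confirms the yellow plate is in the middle slot, with its label away from the robot. The easel ledge is green with a lip on its +x side, and the scanner window faces the robot. Next I fit the yaws.

```bash
python3 - <<'E'
from h import *
for n in('top','scene'):
    Q=cloud(n,np.load(f'pics/{n}.npy'));im=np.load(f'pics/{n}_im.npy').astype(int)
    y=(im[...,0]>120)&(im[...,1]>100)&(im[...,2]<.5*im[...,1])&(Q[...,1]<-.15)
    q=Q[y&(Q[...,2]>.155)]
    c=np.polyfit(q[:,1],q[:,0],1);print(n,'rim yaw',-np.degrees(np.arctan(c[0])),'y',q[:,1].min(),q[:,1].max(),'x at -.247',np.polyval(c,-.247),len(q),'zmax',np.percentile(q[:,2],97))
    # rack walls tops
    m=(abs(Q[...,0]-.57)<.14)&(abs(Q[...,1]+.25)<.09)&(Q[...,2]>.121)&(Q[...,2]<.13)&(im.max(-1)-im.min(-1)<40)
    for s,(a,b) in (('L',(-.25,-.15)),('R',(-.35,-.27))):
        w=Q[m&(Q[...,1]>a)&(Q[...,1]<b)]
        if len(w)>10:
            c=np.polyfit(w[:,0],w[:,1],1);print(s,np.degrees(np.arctan(c[0])),w[:,0].min(),w[:,0].max(),np.polyval(c,.57))
    # head
    m=(abs(Q[...,0]-.76)<.05)&(abs(Q[...,1]-.015)<.06)&(Q[...,2]>.166)&(Q[...,2]<.18)
    q=Q[m];print('head',cv2.minAreaRect(q[:,:2].astype(np.float32)),q[:,2].mean())
    # easel base
    wood=(im[...,0]>1.35*im[...,2])&(abs(Q[...,0]-.5)<.14)&(abs(Q[...,1]-.3)<.14)
    q=Q[wood&(Q[...,2]>.006)&(Q[...,2]<.018)];print('base',cv2.minAreaRect(q[:,:2].astype(np.float32)),len(q))
    g=(im[...,1]>im[...,0]+15)&(im[...,1]>im[...,2]+8)&(abs(Q[...,0]-.5)<.14)&(abs(Q[...,1]-.3)<.14)
    q=Q[g];c=np.linalg.svd(q-q.mean(0))[2];print('green',c[0],c[2],q.mean(0),q[:,1].min(),q[:,1].max())
    q=q[(q[:,0]<.55)]
    A=np.linalg.lstsq(np.c_[q[:,:2]-[.54,.317],np.ones(len(q))],q[:,2],rcond=None)[0];print('plane',A)
    q=Q[wood&(Q[...,2]>.1)];
    for s in(0,1):
        w=q[(q[:,1]>.317)==s]
        if len(w)>5:
            c=np.polyfit(w[:,2],w[:,0],1);print('up',len(w),c,w.min(0),w.max(0))
E
```

```text
top rim yaw -4.014665076139949 y -0.30741589059833807 -0.19002690863655344 x at -.247 0.5356881599177977 157 zmax 0.17623363790645669
L -2.1465073146378923 0.4591309768359154 0.690721564742783 -0.18815864115184283
R -4.8459584592543505 0.4513123743450242 0.6810903372078989 -0.3164119346354691
head ((0.7637983560562134, 0.014508113265037537), (0.07339178770780563, 0.05920302867889404), 85.48223876953125) 0.17076111790977405
base ((0.5317807197570801, 0.3181772828102112), (0.1500924825668335, 0.14940164983272552), 89.28449249267578) 1418
green [-0.01626226 -0.99936772  0.03161811] [ 0.59538308 -0.03508354 -0.80267561] [0.54470553 0.31877805 0.0673757 ] 0.26271355073134217 0.39733719452604704
plane [ 0.38659182 -0.00392226  0.06574441]
up 111 [-0.28392409  0.53715067] [0.48216479 0.26602219 0.10037068] [0.51785992 0.31589999 0.15517632]
up 113 [-0.23973681  0.53318924] [0.48408204 0.31741537 0.10068764] [0.52013021 0.36953213 0.15488036]
scene rim yaw -4.106424030996814 y -0.307677601125849 -0.18641677210559393 x at -.247 0.5373290029718115 188 zmax 0.17489789259460398
L -2.485320148676381 0.4600683474540205 0.6900480309452811 -0.1867241486400565
R -4.148336845682447 0.47067939050877017 0.6805377018499417 -0.3152991035099554
head ((0.7636390328407288, 0.015198256820440292), (0.07609234750270844, 0.05807044357061386), 85.27740478515625) 0.17089030127625868
base ((0.5309343338012695, 0.3190186023712158), (0.14906294643878937, 0.14985810220241547), 88.96309661865234) 2756
green [-0.01448466 -0.99987122  0.00690998] [-0.62927093  0.01448605  0.777051  ] [0.54079471 0.32245734 0.06760956] 0.26527159528725974 0.3731836869562376
plane [ 0.38219772 -0.01034561  0.06690864]
up 305 [-0.35784499  0.55005019] [0.48458753 0.26793383 0.10006329] [0.51838141 0.31685578 0.15534044]
up 346 [-0.35172387  0.55136433] [0.48494791 0.31707209 0.10020686] [0.52019873 0.37104428 0.1546347 ]
```

```bash
cat >> h.py <<'E'
def pose(rim,yaw,lean):
    "TCP pose for rim centre, plate yaw and lean (rad)"
    Rm=R.from_euler('z',yaw)*R.from_euler('y',-lean)*R.from_matrix([[0,1,0],[1,0,0],[0,0,-1]])
    return np.array(rim)+.019*Rm.as_matrix()[:,2],Rm
def rows(tgt,smax=.02,start=None,n=None):
    o=ctrl.get_obs() if start is None else None
    p0,R0=(o['tool_pos'],R.from_rotvec(o['tool_rot'])) if start is None else start
    p,Rt=tgt;rel=R0.inv()*Rt;w=rel.as_rotvec();d=R0.inv().apply(p-p0)
    n=n or max(1,int(np.ceil(np.linalg.norm(w)/np.radians(8.1))),int(np.ceil(np.abs(d).max()/smax)))
    while 1:
        M=sum(R.from_rotvec(w/n*k).as_matrix() for k in range(n));s=np.linalg.solve(M,d)
        if np.abs(s).max()<=smax*1.0001:break
        n+=1
    print(n,'rows',np.round(s/.02,3),np.round(np.degrees(w/n)/45,3),'dist',np.round(d,4));return tgt
E
python3 - <<'E'
from h import *
rim=np.array([.5365,-.2475,.165])
g=pose(rim,-.07,.35);u=-g[1].as_matrix()[:,2];print(g[0],u)
a=rows(pose([.36,.42,.32],.6,.15))
b=rows(pose([.47,.05,.33],-.07,.35),start=a)
c=rows((g[0]+.08*u,g[1]),start=b)
E
```

```text
[ 0.5429991  -0.24795568  0.14715192] [-0.34205805  0.02398325  0.93937271]
15 rows [-0.984 -0.104 -0.308] [-0.012 -0.005  0.063] dist [-0.2573 -0.1318 -0.0924]
20 rows [-0.992  0.019 -0.012] [-0.012 -0.011  0.041] dist [-0.3715 -0.1129 -0.0281]
15 rows [-0.974  0.084  0.35 ] [0. 0. 0.] dist [-0.2921  0.0253  0.1049]
```

>>> {"fn": "jog_arm", "kwargs": {
  "plan": [
    [-0.98,-0.1,-0.31,-0.012,-0.005,0.063,1],
    [-0.98,-0.1,-0.31,-0.012,-0.005,0.063,1],
    [-0.98,-0.1,-0.31,-0.012,-0.005,0.063,1],
    [-0.98,-0.1,-0.31,-0.012,-0.005,0.063,1],
    [-0.98,-0.1,-0.31,-0.012,-0.005,0.063,1],
    [-0.98,-0.1,-0.31,-0.012,-0.005,0.063,1],
    [-0.98,-0.1,-0.31,-0.012,-0.005,0.063,1],
    [-0.98,-0.1,-0.31,-0.012,-0.005,0.063,1]
  ]
}}

```text
t: 0.9
tool_pos: [0.2782, 0.531, 0.2598]
tool_rot: [0.956, 2.949, 0.109]
contact_force: [-0.0, 0.7, 0.2]
opening: 0.0854
grip_force: 0.0
```

>>> {"fn": "jog_arm", "kwargs": {
  "plan": [
    [-0.98,-0.1,-0.31,-0.012,-0.005,0.063,1],
    [-0.98,-0.1,-0.31,-0.012,-0.005,0.063,1],
    [-0.98,-0.1,-0.31,-0.012,-0.005,0.063,1],
    [-0.98,-0.1,-0.31,-0.012,-0.005,0.063,1],
    [-0.98,-0.1,-0.31,-0.012,-0.005,0.063,1],
    [-0.98,-0.1,-0.31,-0.012,-0.005,0.063,1],
    [-0.98,-0.1,-0.31,-0.012,-0.005,0.063,1]
  ]
}}

```text
t: 1.6
tool_pos: [0.3621, 0.4226, 0.3032]
tool_rot: [1.434, 2.706, 0.199]
contact_force: [-0.7, -0.2, 0.1]
opening: 0.0854
grip_force: 0.0
```

>>> {"fn": "jog_arm", "kwargs": {
  "plan": [
    [-0.99,0.02,-0.01,-0.012,-0.011,0.041,0.5],
    [-0.99,0.02,-0.01,-0.012,-0.011,0.041,0.5],
    [-0.99,0.02,-0.01,-0.012,-0.011,0.041,0.5],
    [-0.99,0.02,-0.01,-0.012,-0.011,0.041,0.5],
    [-0.99,0.02,-0.01,-0.012,-0.011,0.041,0.5],
    [-0.99,0.02,-0.01,-0.012,-0.011,0.041,0.5],
    [-0.99,0.02,-0.01,-0.012,-0.011,0.041,0.5],
    [-0.99,0.02,-0.01,-0.012,-0.011,0.041,0.5]
  ]
}}

```text
t: 2.4
tool_pos: [0.4375, 0.284, 0.3073]
tool_rot: [1.728, 2.427, 0.258]
contact_force: [-0.2, -0.7, 0.9]
opening: 0.0639
grip_force: 0.0
```

>>> {"fn": "jog_arm", "kwargs": {
  "plan": [
    [-0.99,0.02,-0.01,-0.012,-0.011,0.041,0],
    [-0.99,0.02,-0.01,-0.012,-0.011,0.041,0],
    [-0.99,0.02,-0.01,-0.012,-0.011,0.041,0],
    [-0.99,0.02,-0.01,-0.012,-0.011,0.041,0],
    [-0.99,0.02,-0.01,-0.012,-0.011,0.041,0],
    [-0.99,0.02,-0.01,-0.012,-0.011,0.041,0],
    [-0.99,0.02,-0.01,-0.012,-0.011,0.041,0],
    [-0.99,0.02,-0.01,-0.012,-0.011,0.041,0]
  ]
}}

```text
t: 3.2
tool_pos: [0.4737, 0.1304, 0.3134]
tool_rot: [1.979, 2.117, 0.31]
contact_force: [-0.2, -1.0, 0.1]
opening: 0.0425
grip_force: 0.0
```

```bash
python3 - <<'E'
from h import *
o=ctrl.get_obs();print(o['t'],o['tool_pos'],o['opening'],o['q'])
g=pose([.5365,-.2475,.165],-.07,.35);u=-g[1].as_matrix()[:,2]
c=rows((g[0]+.08*u,g[1]))
E
```

```text
3.2 [0.47365443 0.13044482 0.31343707] 0.04246223424436407 [ 0.14456694 -0.54462284  1.96413369 -0.04492231  1.41456585  0.07724877]
19 rows [-0.989  0.023  0.273] [-0.003 -0.002  0.009] dist [-0.3764 -0.0133  0.0997]
```

>>> {"fn": "jog_arm", "kwargs": {
  "plan": [
    [-0.99,0.02,0.2,-0.003,-0.002,0.009,0],
    [-0.99,0.02,0.2,-0.003,-0.002,0.009,0],
    [-0.99,0.02,0.2,-0.003,-0.002,0.009,0],
    [-0.99,0.02,0.2,-0.003,-0.002,0.009,0],
    [-0.99,0.02,0.2,-0.003,-0.002,0.009,0],
    [-0.99,0.02,0.2,-0.003,-0.002,0.009,0],
    [-0.99,0.02,0.2,-0.003,-0.002,0.009,0],
    [-0.99,0.02,0.2,-0.003,-0.002,0.009,0]
  ]
}}

```text
t: 4.0
tool_pos: [0.493, -0.0277, 0.2869]
tool_rot: [2.027, 2.047, 0.325]
contact_force: [1.0, -0.1, 0.0]
opening: 0.0426
grip_force: 0.0
```

>>> {"fn": "jog_arm", "kwargs": {
  "plan": [
    [-0.99,0.02,0.3,-0.003,-0.002,0.009,0],
    [-0.99,0.02,0.3,-0.003,-0.002,0.009,0],
    [-0.99,0.02,0.3,-0.003,-0.002,0.009,0],
    [-0.99,0.02,0.3,-0.003,-0.002,0.009,0],
    [-0.99,0.02,0.3,-0.003,-0.002,0.009,0],
    [-0.99,0.02,0.3,-0.003,-0.002,0.009,0],
    [-0.99,0.02,0.3,-0.003,-0.002,0.009,0],
    [-0.99,0.02,0.3,-0.003,-0.002,0.009,0]
  ]
}}

```text
t: 4.8
tool_pos: [0.5092, -0.1869, 0.2444]
tool_rot: [2.074, 1.975, 0.341]
contact_force: [0.4, -0.0, 0.1]
opening: 0.0434
grip_force: 0.0
```

>>> {"fn": "jog_arm", "kwargs": {
  "plan": [
    [-0.99,0.02,0.3,-0.003,-0.002,0.009,0],
    [-0.99,0.02,0.3,-0.003,-0.002,0.009,0],
    [-0.99,0.02,0.3,-0.003,-0.002,0.009,0],
    [0,0,0,0,0,0,0]
  ]
}}

```text
t: 5.2
tool_pos: [0.5126, -0.2473, 0.2274]
tool_rot: [2.094, 1.947, 0.345]
contact_force: [-0.3, 0.6, 0.0]
opening: 0.0425
grip_force: 0.0
```

```bash
python3 - <<'E'
from h import *
o=ctrl.get_obs();print(o['t'],o['tool_pos'],o['opening'],o['q'])
g=pose([.5365,-.2475,.165],-.07,.35);u=-g[1].as_matrix()[:,2]
c=rows((g[0]+.04*u,g[1])); rows(g,start=c)
im,d=grab('top','t2');grab('scene','s2')
cv2.imwrite('pics/c2.png',np.hstack([cv2.resize(cv2.imread('pics/t2.png')[140:290,290:420],None,fx=3,fy=3),cv2.resize(cv2.imread('pics/s2.png')[90:240,180:310],None,fx=3,fy=3)]))
E
```

```text
5.2 [ 0.51262595 -0.24728087  0.22738359] 0.04249657755355694 [-0.68610662 -0.324092    1.95562919  0.21103395  1.22124853 -0.65665453]
3 rows [0.027 0.014 0.763] [ 0.002  0.002 -0.001] dist [0.0017 0.0008 0.0458]
3 rows [ 0.    -0.     0.667] [0. 0. 0.] dist [ 0.   -0.    0.04]
```

View pics/c2.png

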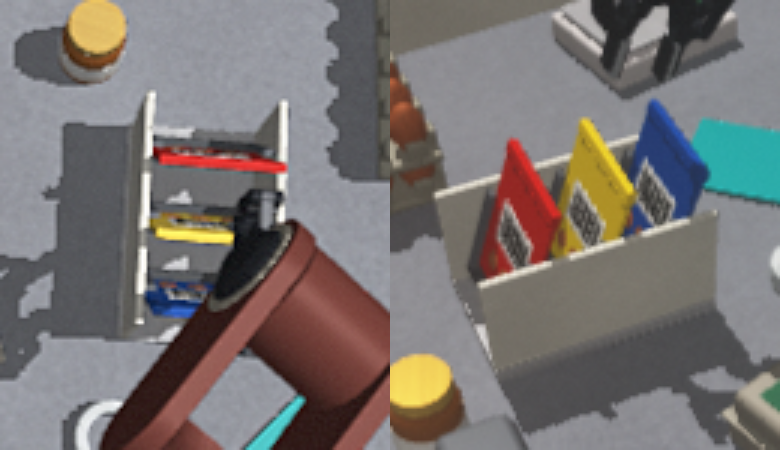

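The scene crop shows the gripper behind and above the rack, with its open fingers at (616,55) and (670,60). In the top crop they straddle the yellow rim near (250,225). I descend.

>>> {"fn": "jog_arm", "kwargs": {
  "plan": [
    [0.03,0.01,0.76,0.002,0.002,0,0],
    [0.03,0.01,0.76,0.002,0.002,0,0],
    [0.03,0.01,0.76,0.002,0.002,0,0],
    [0,0,0.5,0,0,0,0],
    [0,0,0.5,0,0,0,0],
    [0,0,0.5,0,0,0,0],
    [0,0,0.5,0,0,0,0],
    [0,0,0,0,0,0,0]
  ],
  "grip_force": 40
}}

```text
t: 6.1
tool_pos: [0.5433, -0.246, 0.1471]
tool_rot: [2.096, 1.955, 0.347]
contact_force: [0.6, -0.1, -0.2]
opening: 0.0426
grip_force: 0.0
```

>>> {"fn": "jog_arm", "kwargs": {
  "plan": [
    [0,0,0,0,0,0,-0.5],
    [0,0,0,0,0,0,-1],
    [0,0,0,0,0,0,-1],
    [0,0,0,0,0,0,-1],
    [0,0,0,0,0,0,-1],
    [0,0,0,0,0,0,-1]
  ]
}}

```text
t: 6.7
tool_pos: [0.5442, -0.2469, 0.1502]
tool_rot: [2.092, 1.952, 0.347]
contact_force: [-0.9, 0.1, 4.1]
opening: 0.008
grip_force: 39.5
```

```bash
python3 - <<'E'
from h import *
o=ctrl.get_obs();print(o['contact_force'],o['wrist_torque'],o['opening'])
g=pose([.5365,-.2475,.165],-.07,.35);rows(g)
E
```

```text
[-0.87279083  0.09019986  4.09326728] [ 0.03945218  0.20499731 -0.01484385] 0.007961192713246856
1 rows [-0.058 -0.103  0.122] [0.005 0.002 0.001] dist [-0.0012 -0.0021  0.0024]
```

>>> {"fn": "jog_arm", "kwargs": {
  "plan": [
    [0,0,-0.3,0,0,0,-1],
    [0,0,-0.4,0,0,0,-1],
    [0,0,-0.4,0,0,0,-1],
    [0,0,-0.4,0,0,0,-1],
    [0,0,0,0,0,0,-1]
  ]
}}

```text
t: 7.2
tool_pos: [0.5339, -0.2463, 0.1794]
tool_rot: [2.091, 1.951, 0.348]
contact_force: [0.4, -0.2, -0.6]
opening: 0.0077
grip_force: 39.0
```

```bash
python3 - <<'E'
from h import *
o=ctrl.get_obs();print(o['tool_pos'],o['contact_force'],o['wrist_torque'],o['opening'])
im,d=grab('scene','s3');cv2.imwrite('pics/c3.png',cv2.resize(im[60:220,180:340,::-1],None,fx=3,fy=3))
Q=cloud('scene',d);im=im.astype(int)
y=(im[...,0]>120)&(im[...,1]>100)&(im[...,2]<.5*im[...,1])&(Q[...,1]<-.15)&(Q[...,2]>.12)
q=Q[y];print(len(q),q.max(0),q.min(0),np.percentile(q[:,2],97))
E
```

```text
[ 0.53387452 -0.24631219  0.1793568 ] [ 0.37802404 -0.1755726  -0.6265326 ] [-0.01914269  0.18929187  0.01876782] 0.007654451630212002
486 [ 0.55833319 -0.18852107  0.22330881] [ 0.51926063 -0.31068542  0.12010295] 0.2040412436314635
```

View pics/c3.png

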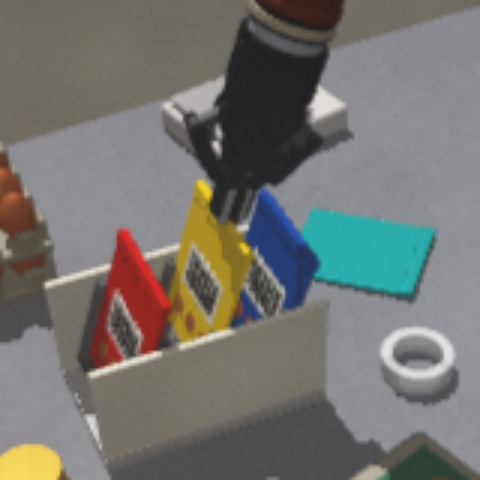

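The crop shows the yellow plate raised about 30 mm, gripped at mid-rim (232,205), with its neighbours in place. I keep sliding it up.

>>> {"fn": "jog_arm", "kwargs": {
  "plan": [
    [0,0,-0.6,0,0,0,-1],
    [0,0,-0.7,0,0,0,-1],
    [0,0,-0.7,0,0,0,-1],
    [0,0,-0.7,0,0,0,-1],
    [0,0,-0.7,0,0,0,-1],
    [0,0,-0.7,0,0,0,-1],
    [0,0,-0.7,0,0,0,-1],
    [0,0,-0.5,0,0,0,-1]
  ]
}}

```text
t: 8.05
tool_pos: [0.4968, -0.2434, 0.2787]
tool_rot: [2.092, 1.952, 0.347]
contact_force: [-0.6, 0.2, -0.9]
opening: 0.0077
grip_force: 39.1
```

>>> {"fn": "jog_arm", "kwargs": {
  "plan": [
    [0,0,-0.5,0,0,0,-1],
    [0,0,0,0,0,0,-1],
    [0,0,0,0,0,0,-1]
  ]
}}

```text
t: 8.35
tool_pos: [0.4934, -0.2429, 0.2861]
tool_rot: [2.094, 1.953, 0.347]
contact_force: [-0.7, 0.7, -2.4]
opening: 0.008
grip_force: 39.1
```

```bash
python3 - <<'E'
from h import *
o=ctrl.get_obs();print(o['tool_pos'],o['contact_force'],o['wrist_torque'],o['opening'])
im,d=grab('scene','s4')
Q=cloud('scene',d);im=im.astype(int)
y=(im[...,0]>120)&(im[...,1]>100)&(im[...,2]<.5*im[...,1])&(abs(Q[...,1]+.25)<.09)&(Q[...,2]>.14)
q=Q[y];c,r,v=q.mean(0),0,np.linalg.svd(q-q.mean(0))[2];print(len(q),q.max(0),q.min(0),c,v[2])
A=np.linalg.lstsq(np.c_[q[:,1:],np.ones(len(q))],q[:,0],rcond=None)[0];print(A)
Rm=R.from_rotvec(o['tool_rot']).as_matrix();print('tool y',Rm[:,1],'offset of face',(q-o['tool_pos'])@Rm[:,1].mean() if 0 else np.median((q-o['tool_pos'])@Rm[:,1]))
l=(q-o['tool_pos'])@Rm;print('local',l.min(0),l.max(0)); k=np.polyfit(l[:,2],l[:,1],1);print(k)
u=-Rm[:,2]
a=rows(pose([.57,-.15,.31],-.07,.15))
b=rows(pose([.625,.0253,.25],-.078,0),start=a);c=rows(pose([.632,.0253,.208],-.078,0),start=b)
E
```

```text
[ 0.49343987 -0.24291912  0.28605957] [-0.72158481  0.66810452 -2.40518375] [ 0.0319991   0.25725105 -0.01051232] 0.007963394534415108
947 [ 0.53660178 -0.18497002  0.32435202] [ 0.47933018 -0.30750478  0.16614427] [ 0.50776154 -0.2403625   0.24746908] [ 0.94980397 -0.06581665  0.30584405]
[ 0.06919658 -0.32170372  0.60400552]
tool y [ 0.9362786  -0.06514938  0.34516365] offset of face -0.00024785288252360455
local [-0.06248817 -0.00621211 -0.03435434] [0.05781312 0.01751743 0.12594204]
[-0.04157478  0.00163066]
5 rows [0.979 0.719 0.14 ] [ 0.051 -0.     0.   ] dist [0.0979 0.0704 0.0197]
9 rows [0.994 0.189 0.352] [ 0.021 -0.     0.001] dist [0.1787 0.0303 0.0655]
3 rows [0.009 0.116 0.7  ] [0. 0. 0.] dist [0.0005 0.007  0.042 ]
```

```bash
python3 - <<'E'
from h import *
a=rows(pose([.51,-.09,.345],-.07,.15))
b=rows(pose([.63,.0255,.25],-.078,-.03),start=a);c=rows(pose([.632,.0255,.208],-.078,-.03),start=b)
E
```

```text
8 rows [ 0.96   0.12  -0.232] [ 0.032 -0.     0.   ] dist [ 0.1536  0.0223 -0.0352]
7 rows [0.885 0.719 0.735] [ 0.033 -0.     0.001] dist [0.1236 0.0928 0.1103]
3 rows [0.003 0.054 0.699] [0. 0. 0.] dist [0.0002 0.0033 0.0419]
```

>>> {"fn": "jog_arm", "kwargs": {
  "plan": [
    [0.5,0.06,-0.6,0.032,0,0,-1],
    [0.96,0.12,-0.3,0.032,0,0,-1],
    [0.96,0.12,-0.2,0.032,0,0,-1],
    [0.96,0.12,-0.2,0.032,0,0,-1],
    [0.96,0.12,-0.2,0.032,0,0,-1],
    [0.96,0.12,-0.15,0.032,0,0,-1],
    [0.96,0.12,-0.1,0.032,0,0,-1],
    [0.96,0.12,-0.1,0.032,0,0,-1]
  ]
}}

```text
t: 9.2
tool_pos: [0.5101, -0.0983, 0.3251]
tool_rot: [2.215, 2.066, 0.154]
contact_force: [0.7, -0.1, -2.1]
opening: 0.0076
grip_force: 39.1
```

>>> {"fn": "jog_arm", "kwargs": {
  "plan": [
    [0.94,0.72,0.73,0.026,0,0.001,-1],
    [0.94,0.72,0.73,0.026,0,0.001,-1],
    [0.94,0.72,0.73,0.026,0,0.001,-1],
    [0.94,0.72,0.73,0.026,0,0.001,-1],
    [0.94,0.72,0.73,0.026,0,0.001,-1],
    [0.94,0.72,0.73,0.026,0,0.001,-1],
    [0.94,0.72,0.73,0.026,0,0.001,-1],
    [0,0,0,0,0,0,-1]
  ]
}}

```text
t: 10.0
tool_pos: [0.6285, 0.0262, 0.2284]
tool_rot: [2.3, 2.139, 0.003]
contact_force: [-1.5, 0.1, -1.4]
opening: 0.0079
grip_force: 39.2
```

```bash
python3 - <<'E'
from h import *
o=ctrl.get_obs();print(o['tool_pos'],o['opening'])
rows(pose([.632,.0275,.208],-.078,.04),smax=.012)
E
```

```text
[0.62850573 0.02622237 0.22837433] 0.007940218214940183
4 rows [0.019 0.044 0.493] [-0.012 -0.     0.002] dist [0.0015 0.0041 0.0394]
```

>>> {"fn": "jog_arm", "kwargs": {
  "plan": [
    [0.02,0.04,0.49,-0.012,0,0,-1],
    [0.02,0.04,0.49,-0.012,0,0,-1],
    [0.02,0.04,0.49,-0.012,0,0,-1],
    [0.02,0.04,0.49,-0.012,0,0,-1],
    [0,0,0,0,0,0,-1],
    [0,0,0,0,0,0,-1]
  ]
}}

```text
t: 10.6
tool_pos: [0.6327, 0.0251, 0.1941]
tool_rot: [2.278, 2.113, 0.049]
contact_force: [-0.2, 0.2, -1.2]
opening: 0.0077
grip_force: 39.2
```

```bash
python3 - <<'E'
from h import *
o=ctrl.get_obs();print(o['tool_pos'],o['opening'])
im,d=grab('scene','s5');cv2.imwrite('pics/c5.png',cv2.resize(im[150:330,130:330,::-1],None,fx=3,fy=3))
Rm=R.from_rotvec(o['tool_rot']).as_matrix()
Q=cloud('scene',d);im=im.astype(int)
y=(im[...,0]>100)&(im[...,1]>85)&(im[...,2]<.5*im[...,1])&(np.linalg.norm(Q-o['tool_pos'],axis=-1)<.17)&(abs(Q[...,0]-.63)<.04)
q=Q[y];print(len(q));l=(q-o['tool_pos'])@Rm;print('local',l.min(0),l.max(0));print(np.polyfit(l[:,2],l[:,1],1),q.min(0),q.max(0))
E
```

```text
[0.63270581 0.02512805 0.19410953] 0.007740047505287771
551
local [-0.0621545  -0.00437085 -0.07732697] [0.05756224 0.02440949 0.12348892]
[-0.02621019  0.00127233] [ 0.6258885  -0.03698594  0.0706384 ] [0.65275958 0.08239602 0.27237525]
```

View pics/c5.png

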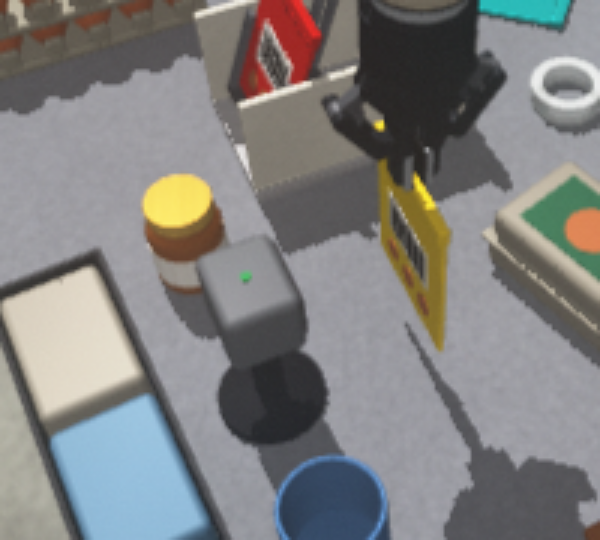

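The crop shows the plate upright, with its label at (408,230) facing the scanner head at (250,300), at about the right distance and height. I hold it there.

>>> {"fn": "jog_arm", "kwargs": {
  "plan": [
    [0,0,0.15,0,0,0,-1],
    [0,0,0,0,0,0,-1],
    [0,0,0,0,0,0,-1],
    [0,0,0,0,0,0,-1],
    [0,0,0,0,0,0,-1],
    [0,0,0,0,0,0,-1],
    [0,0,0,0,0,0,-1],
    [0,0,0,0,0,0,-1]
  ]
}}

```text
t: 11.45
tool_pos: [0.6332, 0.0253, 0.1913]
tool_rot: [2.278, 2.113, 0.049]
contact_force: [-0.4, -0.5, -1.7]
opening: 0.0082
grip_force: 39.2
```

>>> {"fn": "jog_arm", "kwargs": {
  "plan": [
    [0,0,0,0,0,0,-1],
    [0,0,0,0,0,0,-1],
    [0,0,0,0,0,0,-1],
    [0,0,0,0,0,0,-1],
    [0,0,0,0,0,0,-1],
    [0,0,0,0,0,0,-1],
    [0,0,0,0,0,0,-1],
    [0,0,0,0,0,0,-1]
  ]
}}

```text
t: 12.25
tool_pos: [0.6332, 0.0253, 0.1913]
tool_rot: [2.278, 2.113, 0.049]
contact_force: [0.3, -0.6, -2.1]
opening: 0.0078
grip_force: 39.2
```

>>> {"fn": "jog_arm", "kwargs": {
  "plan": [
    [0,0,0,0,0,0,-1],
    [0,0,0,0,0,0,-1],
    [0,0,0,0,0,0,-1],
    [0,0,0,0,0,0,-1]
  ]
}}

```text
t: 12.65
tool_pos: [0.6332, 0.0253, 0.1913]
tool_rot: [2.278, 2.113, 0.049]
contact_force: [0.1, 0.2, -1.7]
opening: 0.0078
grip_force: 39.2
```

```bash
python3 - <<'E'
from h import *
yaw=-.016
foot=np.array([.552,.3185,.012]); 
Re=R.from_euler('z',yaw).as_matrix()@R.from_euler('y',-.35).as_matrix();n=Re[:,0];u=Re[:,2]
for s,off in((.0556,0),):
    pf=foot+s*u+.0025*n
    print('foot target',pf)
hover=foot+(.0556+.05)*u+.016*n   # foot of plate, 50mm above ledge, 16-2.5 mm off uprights
L=.145-.002
rim=hover+L*u
t=pose(rim,yaw,.35);print('tcp hover',t[0])
a=rows(pose([.55,.07,.33],-.06,.1))
b=rows(pose(rim+.03*u,yaw,.38),start=a);c=rows(pose(rim,yaw,.38),start=b)
E
```

```text
foot target [0.53528545 0.31876746 0.06508637]
tcp hover [0.48830878 0.31951915 0.23316634]
7 rows [ 0.278 -0.54  -0.896] [-0.01   0.    -0.003] dist [ 0.0383 -0.0787 -0.1236]
13 rows [ 0.948 -0.356  0.114] [-0.027  0.001 -0.004] dist [ 0.2449 -0.0927  0.0405]
2 rows [-0.    -0.022  0.75 ] [0. 0. 0.] dist [-0.     -0.0009  0.03  ]
```

```bash
python3 - <<'E'
from h import *
yaw=-.016;foot=np.array([.552,.3185,.012]);Re=R.from_euler('z',yaw).as_matrix()@R.from_euler('y',-.35).as_matrix();n=Re[:,0];u=Re[:,2]
rim=foot+(.0556+.05+.143)*u+.016*n
a=rows(pose([.55,.08,.34],-.06,.1),n=8)
b=rows(pose(rim+.08*u,yaw,.38),start=a,n=16)
E
```

```text
8 rows [ 0.306 -0.472 -0.847] [-0.009  0.    -0.002] dist [ 0.0483 -0.079  -0.1336]
16 rows [ 0.738 -0.314 -0.033] [-0.022  0.001 -0.003] dist [ 0.2342 -0.1054  0.0021]
```

>>> {"fn": "jog_arm", "kwargs": {
  "plan": [
    [0.31,-0.47,-0.85,-0.009,0,-0.002,-1],
    [0.31,-0.47,-0.85,-0.009,0,-0.002,-1],
    [0.31,-0.47,-0.85,-0.009,0,-0.002,-1],
    [0.31,-0.47,-0.85,-0.009,0,-0.002,-1],
    [0.31,-0.47,-0.85,-0.009,0,-0.002,-1],
    [0.31,-0.47,-0.85,-0.009,0,-0.002,-1],
    [0.31,-0.47,-0.85,-0.009,0,-0.002,-1],
    [0.31,-0.47,-0.85,-0.009,0,-0.002,-1]
  ]
}}

```text
t: 13.45
tool_pos: [0.5516, 0.081, 0.3223]
tool_rot: [2.233, 2.098, 0.107]
contact_force: [-0.0, 0.2, -0.9]
opening: 0.008
grip_force: 39.2
```

>>> {"fn": "jog_arm", "kwargs": {
  "plan": [
    [0.74,-0.31,-0.03,-0.022,0.001,-0.003,-1],
    [0.74,-0.31,-0.03,-0.022,0.001,-0.003,-1],
    [0.74,-0.31,-0.03,-0.022,0.001,-0.003,-1],
    [0.74,-0.31,-0.03,-0.022,0.001,-0.003,-1],
    [0.74,-0.31,-0.03,-0.022,0.001,-0.003,-1],
    [0.74,-0.31,-0.03,-0.022,0.001,-0.003,-1],
    [0.74,-0.31,-0.03,-0.022,0.001,-0.003,-1],
    [0.74,-0.31,-0.03,-0.022,0.001,-0.003,-1]
  ]
}}

```text
t: 14.25
tool_pos: [0.5085, 0.2023, 0.3184]
tool_rot: [2.136, 2.046, 0.251]
contact_force: [0.1, -0.5, -1.2]
opening: 0.0078
grip_force: 39.2
```

>>> {"fn": "jog_arm", "kwargs": {
  "plan": [
    [0.74,-0.31,-0.03,-0.022,0.001,-0.003,-1],
    [0.74,-0.31,-0.03,-0.022,0.001,-0.003,-1],
    [0.74,-0.31,-0.03,-0.022,0.001,-0.003,-1],
    [0.74,-0.31,-0.03,-0.022,0.001,-0.003,-1],
    [0.74,-0.31,-0.03,-0.022,0.001,-0.003,-1],
    [0.74,-0.31,-0.03,-0.022,0.001,-0.003,-1],
    [0.74,-0.31,-0.03,-0.022,0.001,-0.003,-1],
    [0.74,-0.31,-0.03,-0.022,0.001,-0.003,-1]
  ]
}}

```text
t: 15.05
tool_pos: [0.4638, 0.3222, 0.3084]
tool_rot: [2.036, 1.989, 0.385]
contact_force: [0.4, -0.5, -0.7]
opening: 0.0077
grip_force: 39.2
```

```bash
cat > m.py <<'E'
from h import *
import sys
tag=sys.argv[1]
o=ctrl.get_obs();print(o['t'],o['tool_pos'],o['contact_force'],o['opening'])
im,d=grab('scene',tag)
cv2.imwrite(f'pics/c{tag}.png',cv2.resize(im[190:400,290:460,::-1],None,fx=2.8,fy=2.8))
Rm=R.from_rotvec(o['tool_rot']).as_matrix();Q=cloud('scene',d);im=im.astype(int)
y=(im[...,0]>100)&(im[...,1]>85)&(im[...,2]<.5*im[...,1])&(np.linalg.norm(Q-o['tool_pos'],axis=-1)<.16)
l=(Q[y]-o['tool_pos'])@Rm;ok=(abs(l[:,1])<.025)&(l[:,2]>-.03);l=l[ok];q=Q[y][ok]
print(len(l),'local',np.percentile(l,1,axis=0),np.percentile(l,99,axis=0));k=np.polyfit(l[:,2],l[:,1],1);print(k)
# easel frame
yaw=-.016;foot=np.array([.552,.3185,.012]);Re=R.from_euler('z',yaw).as_matrix()@R.from_euler('y',-.35).as_matrix()
e=(q-foot)@Re;print('plate in easel plane n,y,s: min',np.percentile(e,1,axis=0),'max',np.percentile(e,99,axis=0))
sh=l[:,2]>.0;k2=np.polyfit(e[sh,2],e[sh,0],1);print('face n vs s',k2,'at s=',[(s,round(np.polyval(k2,s),4)) for s in(.0556,.15)])
w=(im[...,0]>1.35*im[...,2])&(im[...,1]<100)&(abs(Q[...,0]-.53)<.1)&(abs(Q[...,1]-.318)<.1)&(Q[...,2]>.03)&(Q[...,2]<.16)
f=(Q[w]-foot)@Re;up=f[(abs(abs(f[:,1])-.045)<.012)&(f[:,2]>.1)]
if len(up)>20:print('upright front n',np.percentile(up[:,0],[50,90,98]))
g=(im[...,1]>im[...,0]+15)&(im[...,1]>im[...,2]+8)&(abs(Q[...,0]-.53)<.1)&(abs(Q[...,1]-.318)<.1)
f=(Q[g]-foot)@Re
if len(f)>20:print('ledge s',np.median(f[(f[:,0]<.02),2]),'n',f[:,0].min(),f[:,0].max(),len(f))
E
python3 m.py s6
```

```text
15.05 [0.46379251 0.32224967 0.30840661] [ 0.35567402 -0.48613159 -0.66218549] 0.007749876562648768
3635 local [-0.06116418 -0.00395293 -0.02473927] [0.05610882 0.00606245 0.1234771 ]
[-0.0423943   0.00215472]
plate in easel plane n,y,s: min [ 0.01749166 -0.05885123  0.18519679] max [0.02442229 0.05841911 0.33350768]
face n vs s [0.0055019  0.01863948] at s= [(0.0556, np.float64(0.0189)), (0.15, np.float64(0.0195))]
upright front n [-0.00264509 -0.00103547 -0.00033092]
ledge s 0.05557056384213454 n -0.00043986276133840206 0.025214982965388644 236
```

View pics/cs6.png

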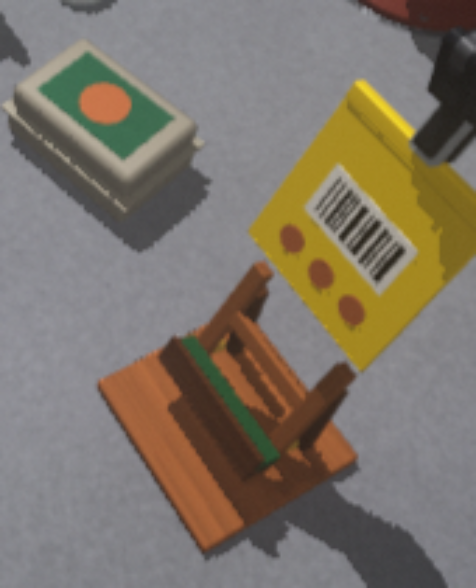

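The crop shows the plate held square above the easel, with its label to the front. Its lower edge runs from (250,232) to (360,370), above the uprights' tops at (262,270) and (345,370), and the ledge is at (230,400). The plate foot is at s≈0.185 and the ledge at s≈0.0556. I lower it.

>>> {"fn": "jog_arm", "kwargs": {
  "plan": [
    [0,-0.06,0.6,0,0,0,-1],
    [0,-0.06,0.8,0,0,0,-1],
    [0,-0.06,0.8,0,0,0,-1],
    [0,-0.06,0.8,0,0,0,-1],
    [0,-0.06,0.8,0,0,0,-1],
    [0,-0.06,0.7,0,0,0,-1],
    [0,-0.06,0.5,0,0,0,-1],
    [0,0,0,0,0,0,-1]
  ]
}}

```text
t: 15.9
tool_pos: [0.4929, 0.3205, 0.2098]
tool_rot: [2.038, 1.99, 0.379]
contact_force: [-0.4, -1.2, -0.9]
opening: 0.0076
grip_force: 39.2
```

```bash
python3 m.py s7
```

```text
15.9 [0.49292191 0.32049206 0.20975203] [-0.38176207 -1.23112666 -0.87731943] 0.007575680636470335
2751 local [-0.06155855 -0.00488894 -0.02519851] [0.05592196 0.00568215 0.12340489]
[-0.04670474  0.00183841]
plate in easel plane n,y,s: min [ 0.00984719 -0.06057035  0.08263751] max [0.01762883 0.05674967 0.23121274]
face n vs s [0.01554208 0.01052234] at s= [(0.0556, np.float64(0.0114)), (0.15, np.float64(0.0129))]
upright front n [0.01237187 0.01402614 0.01486231]
ledge s 0.05557251349940401 n 0.0006401119823397158 0.024657328500330297 217
```

>>> {"fn": "jog_arm", "kwargs": {
  "plan": [
    [0,-0.02,0.3,0,0,0,-1],
    [0,-0.02,0.3,0,0,0,-1],
    [0,-0.01,0.2,0,0,0,-1],
    [0,0,0.1,0,0,0,-1],
    [0,0,0,0,0,0,-1]
  ]
}}

```text
t: 16.45
tool_pos: [0.4991, 0.321, 0.1949]
tool_rot: [2.037, 1.989, 0.383]
contact_force: [-0.1, -0.1, -1.1]
opening: 0.008
grip_force: 39.2
```

>>> {"fn": "jog_arm", "kwargs": {
  "plan": [
    [0,0,0.1,0,0,0,-1],
    [0,0,0.1,0,0,0,-1],
    [0,0,0,0,0,0,-1]
  ]
}}

```text
t: 16.75
tool_pos: [0.5007, 0.321, 0.1913]
tool_rot: [2.037, 1.989, 0.384]
contact_force: [-0.7, -0.5, -0.8]
opening: 0.0078
grip_force: 39.2
```

```bash
python3 m.py s8
```

```text
16.75 [0.50067154 0.32100492 0.19130706] [-0.73375872 -0.48939619 -0.76842813] 0.00783391066410389
2661 local [-0.06137562 -0.00479732 -0.0251064 ] [0.0559939  0.00581714 0.12510247]
[-0.04361254  0.00186235]
plate in easel plane n,y,s: min [ 0.00957829 -0.05972807  0.06085466] max [0.01861002 0.05765811 0.21121532]
face n vs s [0.00910897 0.01297073] at s= [(0.0556, np.float64(0.0135)), (0.15, np.float64(0.0143))]
ledge s 0.05563309925763445 n 0.010095412480522271 0.024857216267212264 31
```

>>> {"fn": "jog_arm", "kwargs": {
  "plan": [
    [0,-0.06,0.08,0,0,0,-1],
    [0,-0.06,0.08,0,0,0,-1],
    [0,0,0,0,0,0,-1]
  ]
}}

```text
t: 17.1
tool_pos: [0.4993, 0.321, 0.1872]
tool_rot: [2.037, 1.99, 0.383]
contact_force: [0.6, 0.1, -0.9]
opening: 0.0078
grip_force: 39.2
```

>>> {"fn": "jog_arm", "kwargs": {
  "plan": [
    [0,-0.03,0.06,0,0,0,-1],
    [0,0,0,0,0,0,-1]
  ]
}}

```text
t: 17.3
tool_pos: [0.4994, 0.3211, 0.1862]
tool_rot: [2.036, 1.989, 0.384]
contact_force: [-0.2, 0.2, -1.8]
opening: 0.0079
grip_force: 39.2
```

>>> {"fn": "jog_arm", "kwargs": {
  "plan": [
    [0,-0.03,0.06,0,0,0,-1],
    [0,0,0,0,0,0,-1]
  ]
}}

```text
t: 17.5
tool_pos: [0.4995, 0.3212, 0.185]
tool_rot: [2.036, 1.989, 0.384]
contact_force: [0.3, 0.0, -0.4]
opening: 0.008
grip_force: 39.3
```

>>> {"fn": "jog_arm", "kwargs": {
  "plan": [
    [0,-0.02,0.05,0,0,0,-1],
    [0,0,0,0,0,0,-1],
    [0,0,0,0,0,0,-1]
  ]
}}

```text
t: 17.8
tool_pos: [0.4997, 0.3213, 0.1845]
tool_rot: [2.036, 1.989, 0.385]
contact_force: [-1.2, 0.3, -0.1]
opening: 0.0079
grip_force: 39.5
```

```bash
python3 m.py s9
```

```text
17.8 [0.49966264 0.32131302 0.18448024] [-1.22786001  0.30884242 -0.06089037] 0.007911226365567302
2633 local [-0.06118139 -0.00434747 -0.02512405] [0.05596177 0.00585475 0.12465381]
[-0.04056072  0.00188285]
plate in easel plane n,y,s: min [ 0.00821102 -0.05921388  0.05527544] max [0.01520753 0.05793083 0.20516838]
face n vs s [0.00526247 0.01046401] at s= [(0.0556, np.float64(0.0108)), (0.15, np.float64(0.0113))]
```

>>> {"fn": "jog_arm", "kwargs": {
  "plan": [
    [0,-0.08,0.03,0,0,0,-1],
    [0,-0.08,0.03,0,0,0,-1],
    [0,0,0,0,0,0,-1],
    [0,0,0,0,0,0,-1]
  ]
}}

```text
t: 18.25
tool_pos: [0.4972, 0.3214, 0.1824]
tool_rot: [2.036, 1.989, 0.386]
contact_force: [-1.9, -0.1, 3.2]
opening: 0.0077
grip_force: 39.9
```

>>> {"fn": "jog_arm", "kwargs": {
  "plan": [
    [0,-0.08,0.02,0,0,0,-1],
    [0,0,0,0,0,0,-1],
    [0,0,0,0,0,0,-1]
  ]
}}

```text
t: 18.55
tool_pos: [0.4958, 0.3215, 0.1813]
tool_rot: [2.036, 1.989, 0.386]
contact_force: [-0.9, 0.8, 4.9]
opening: 0.0078
grip_force: 40.1
```

```bash
python3 m.py s10
```

```text
18.55 [0.49581997 0.32145193 0.18133972] [-0.9016247   0.79840155  4.86538348] 0.007804239756796945
2692 local [-0.06141449 -0.00094106 -0.02535206] [0.05587605 0.00595671 0.12439618]
[-0.00908981  0.0026315 ]
plate in easel plane n,y,s: min [ 0.00417872 -0.05937078  0.05409602] max [0.0123627  0.05790675 0.20367621]
face n vs s [-0.02771897  0.01230764] at s= [(0.0556, np.float64(0.0108)), (0.15, np.float64(0.0081))]
```

>>> {"fn": "jog_arm", "kwargs": {
  "plan": [
    [0,-0.1,-0.03,0,0,0,-1],
    [0,-0.08,0,-0.01,0,0,-1],
    [0,0,0,0,0,0,-1],
    [0,0,0,0,0,0,-1]
  ]
}}

```text
t: 19.0
tool_pos: [0.492, 0.3214, 0.1801]
tool_rot: [2.031, 1.985, 0.392]
contact_force: [-1.2, 0.5, 4.7]
opening: 0.0076
grip_force: 40.0
```

```bash
python3 m.py s11
```

```text
19.0 [0.49197009 0.3213928  0.18005611] [-1.21186235  0.4768332   4.6971625 ] 0.0076406304747443626
2750 local [-0.06130635 -0.0002564  -0.02505632] [0.05597674 0.00683083 0.12476238]
[0.01269672 0.00310111]
plate in easel plane n,y,s: min [-1.81848890e-05 -5.94207996e-02  5.39722044e-02] max [0.01218381 0.05786425 0.20359764]
face n vs s [-0.05719133  0.01395785] at s= [(0.0556, np.float64(0.0108)), (0.15, np.float64(0.0054))]
```

>>> {"fn": "jog_arm", "kwargs": {
  "plan": [
    [0,-0.05,-0.02,-0.005,0,0,-1],
    [0,0,0,0,0,0,-1],
    [0,0,0,0,0,0,-1]
  ],
  "grip_force": 20
}}

```text
t: 19.35
tool_pos: [0.4909, 0.3213, 0.1798]
tool_rot: [2.029, 1.982, 0.395]
contact_force: [-1.3, 2.1, 3.5]
opening: 0.0079
grip_force: 40.0
```

>>> {"fn": "jog_arm", "kwargs": {
  "plan": [
    [0,0,0,0,0,0,-0.7],
    [0,0,0,0,0,0,-0.6],
    [0,0,0,0,0,0,-0.5],
    [0,0,0,0,0,0,-0.4],
    [0,0,0,0,0,0,-0.2],
    [0,0,0,0,0,0,0],
    [0,0,0,0,0,0,0],
    [0,0,0,0,0,0,0]
  ]
}}

```text
t: 20.15
tool_pos: [0.491, 0.3213, 0.18]
tool_rot: [2.029, 1.982, 0.395]
contact_force: [0.3, 0.7, -0.5]
opening: 0.0427
grip_force: 0.0
```

```bash
python3 m.py s12
```

```text
20.15 [0.49096392 0.32133355 0.17999116] [ 0.28897204  0.68775934 -0.50664055] 0.042709952665178914
2735 local [-0.06077777 -0.00258007 -0.02649724] [0.05654323 0.00652927 0.12326514]
[0.02972368 0.00119456]
plate in easel plane n,y,s: min [-0.0032821  -0.05895538  0.0558116 ] max [0.01134867 0.05838036 0.20517122]
face n vs s [-0.07650524  0.01468343] at s= [(0.0556, np.float64(0.0104)), (0.15, np.float64(0.0032))]
ledge s 0.054968116255376814 n 0.011656983950488132 0.025434538800879383 23
```

View pics/cs12.png

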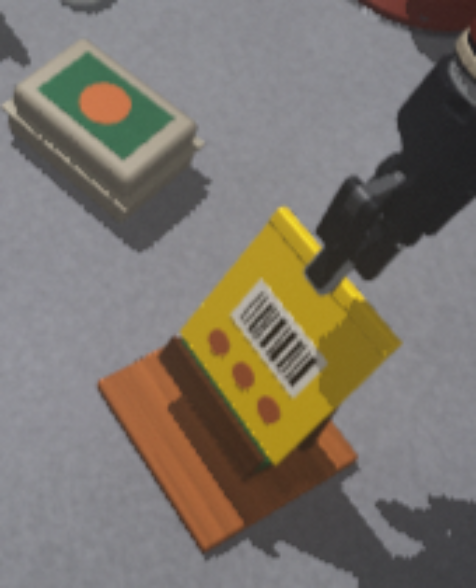

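The crop shows the plate on the ledge, centred and leaning on the uprights with its label to the front. The fingers at (330,270) are open and clear of the rim. I retract along the tool axis.

>>> {"fn": "jog_arm", "kwargs": {
  "plan": [
    [0,0,-0.4,0,0,0,0],
    [0,0,-0.8,0,0,0,0],
    [0,0,-0.9,0,0,0,0],
    [0,0,-0.9,0,0,0,0],
    [0,0,-0.9,0,0,0,0],
    [0,0,-0.5,0,0,0,0],
    [0,0,0,0,0,0,0],
    [0,0,0,0,0,0,0]
  ]
}}

```text
t: 21.0
tool_pos: [0.4573, 0.3219, 0.261]
tool_rot: [2.029, 1.982, 0.395]
contact_force: [0.4, -1.4, 0.2]
opening: 0.0428
grip_force: 0.0
```

```bash
python3 m.py s13 && sed -n 1p m.py >/dev/null; python3 -c "
from h import *
print(ctrl.finish_job())"
```

```text
21.0 [0.4572916  0.32188187 0.26098065] [ 0.42449848 -1.42882353  0.2352128 ] 0.04276125175602207
1853 local [-0.06079589 -0.00342658  0.0608084 ] [0.05656066 0.00466846 0.15035382]
[ 0.01888483 -0.00016854]
plate in easel plane n,y,s: min [-0.0046911  -0.05903021  0.11632817] max [0.00661092 0.05833502 0.20562685]
face n vs s [-0.06017679  0.01221364] at s= [(0.0556, np.float64(0.0089)), (0.15, np.float64(0.0032))]
the job is handed in; nothing more can be done
None
```

The yellow plate was pulled from the rack, held in front of the scanner for about 2 s, and set on the easel ledge, where it stands centred with its label to the front; the gripper let go and backed off, and I handed the job in at about 21 s (no verdict came back).

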